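# Empty the lens hood and centre the lens under the needle

### The job

Three loose rubber feet were dropped into the hood of the projection lens. Pick up the lens and tip them all out into the steel parts tray without spilling any on the bench, then stand the lens upright, hood up, on the base plate of the centring stand so that its centre sits right under the needle, setting it down gently and never bumping the needle. Let go of the lens and leave the bulb, slide mounts and screwdriver where they lie.

Things in the scene. Friction and masses are not known exactly. Their poses are not given: they have to be found in the camera images.
- lens: bright metal projection lens, about 280 g, round about its z: straight grip band 62 mm across from the foot to 46 mm up, then a hood flaring from 47 to 76 mm across at the rim, 76 mm up. The hood is a cup: floor (front glass) 50 mm above the foot, 43 mm across, wall 3 mm, sides flaring 26 degrees. Stands upright at first. Origin at the centre of the foot, z to the mouth
- lens_mouth (a point): centre of the hood's mouth, 76 mm above the lens's foot on its axis
- foot_a: one of three alike black rubber projector feet, round stubs 18 mm across and 12 mm high, lying in the lens hood; origin at the centre of its wide face, z along its axis
- foot_b: one of three alike black rubber projector feet, round stubs 18 mm across and 12 mm high, lying in the lens hood; origin at the centre of its wide face, z along its axis
- foot_c: one of three alike black rubber projector feet, round stubs 18 mm across and 12 mm high, lying in the lens hood; origin at the centre of its wide face, z along its axis
- tray: open dark steel parts tray, 170 x 160 mm (its x and y) and 35 mm high, walls and floor 4 mm, fixed to the bench; origin at the centre of its underside
- stand: fixed centring stand: grey base plate 8 mm thick, along its x from 60 mm before to 115 mm behind its origin, 120 mm wide; an 18 mm post rises 95 mm behind the origin (+x) to 248 mm; an arm 18 mm wide, 212 to 232 mm high, reaches forward from it and carries the needle. Origin on the bench straight under the needle: the lens axis belongs over it
- needle: the stand's fixed thin steel needle (4 mm thick, 12 mm from 80 mm above the tip) hanging straight down from the arm; origin at its tip, 102 mm above the bench, 18 mm above the rim of a lens standing on the base plate; z up
- bulb: frosted halogen bulb lying down, white base 16 x 20 x 14 mm and glass 14 mm in diameter, 46 mm long along x; origin on the bench below its middle; not to be disturbed
- mount_a: grey plastic slide mount, 50 x 50 x 3 mm, lying flat; origin at the centre of its underside; not to be disturbed
- mount_b: a second slide mount like the first; not to be disturbed
- screwdriver: red-handled steel screwdriver lying along its x, about 200 mm long; not to be disturbed
Not all that is in view belongs to the job. Of the things that look like the lens, the larger one is meant.

How it is judged (in metres and radians):
On the way, in this order (a step that is already met when the one before it is completed fails the run):
1. the lens is held over the tray, tipped more than 60 degrees (angle between lens's own z axis and vertical above 1.05 rad and horizontal distance between lens_mouth and tray below 0.12 m).
2. all three feet lie in the tray (x of foot_a in the frame of tray between -0.083 and 0.083 m and y of foot_a in the frame of tray between -0.078 and 0.078 m and height (world z) of each of foot_a, foot_b, foot_c below 0.032 m and x of foot_b in the frame of tray between -0.083 and 0.083 m and y of foot_b in the frame of tray between -0.078 and 0.078 m and x of foot_c in the frame of tray between -0.083 and 0.083 m and y of foot_c in the frame of tray between -0.078 and 0.078 m and linear speed of each of foot_a, foot_b, foot_c below 0.03 m/s), for 0.1 s.
At the end, for the whole second after the job is handed in: All three feet lie at rest in the tray; the lens stands still and upright (within 3.4 degrees), hood up, on the stand's base plate, with the centre of its mouth within 8 mm of the needle's axis, released (all of step 2 and angle between lens's own z axis and vertical below 0.06 rad and horizontal distance between lens_mouth and needle below 0.008 m and z of lens in the frame of stand between 0.005 and 0.011 m and linear speed of lens below 0.01 m/s); the robot touches nothing.
It fails at once if a foot is spilled on the bench outside the tray ((height (world z) of foot_a below 0.025 m and horizontal distance between foot_a and tray above 0.13 m) or (height (world z) of foot_b below 0.025 m and horizontal distance between foot_b and tray above 0.13 m) or (height (world z) of foot_c below 0.025 m and horizontal distance between foot_c and tray above 0.13 m)).
It fails at once if the needle is bumped (more than 1.5 N) (contact force between needle and anything else above 1.5 N).
It fails at once if the lens is dropped or banged on the stand (faster than 0.25 m/s within 20 mm of the base plate, or pressed with more than 60 N) (contact force between lens and stand above 60 N or (horizontal distance between lens and stand below 0.06 m and z of lens in the frame of stand below 0.028 m and linear speed of lens above 0.25 m/s)).
It fails at once if a bystander is moved more than 20 mm (distance of any of bulb, mount_a, mount_b, screwdriver from where it was at the start of the episode above 0.02 m).
It also fails if it takes over 72 s, if anything falls off the work surface, if the arm or the gripper's body presses on something with over 40 N, if the wrist force passes 120 N, or if a joint passes its speed limit or range.

### The arm

A 6-joint arm with a two-finger parallel gripper is mounted at the origin on the work surface. World frame = base frame: x ahead of the robot, y to its left, z up, the work surface at z = 0. Lengths are in mm, angles in rad, forces in N, time in s.
With the tool pointing down it reaches from about 350 to 875 mm from the base axis. Payload 4.2 kg.
Tool frame: the origin (TCP) lies between the finger pads; the fingertips stand 22 mm ahead of it and the grasp point (between the pads) lies 3 mm ahead of it (r.finger_overhang is the z of the fingertips in the tool frame, in mm); z points along the fingers, y is the line along which they close (so a half turn about z gives the same grasp; the last joint's range is limited). The gripper opens to 87 mm and grips with 3 to 60 N. Pads are 19 mm wide; open, the fingers measure 117 mm over their backs; the gripper's body (75 mm by 190 mm) begins 51 mm behind the grasp point.
Start: joints at [-1.024, 0.385, 0.008, 0, -1.194, -0.259], TCP at [177.418, -599.268, 244.55] pointing down, gripper open.
Joint ranges: [-3.14, 3.14], [-1.21, 2.06], [-1.07, 1.41], [-3.16, 2.05], [-2.99, -0.16], [-3.1, 3.1]. Speed limits (rad/s): [2.79, 2.79, 3.14, 3.14, 3.14, 3.14].

### API

Orientations are given as a unit quaternion [w, x, y, z].
In Python, from station import r, get_image, camera_info, order, spotter gives the robot as it stands.
- The arm moves only by the tool play_rows, never from a script. Its argument "steps" is a list that holds one entry, the list of rows, each a list of 4 numbers: the shift along the tool's x, y, z in m, then the turn about the tool's z in degrees. In form: [[[dx, dy, dz, roll], ...]]. A call has exactly 10 rows; each row is the pose to reach, as a shift and turn from the pose commanded when the call began, along the tool's axes at that moment; what a row does not reach only later rows make up. A row lasts 1/10 s, in which the tool goes at most 50 mm and 8.59 degrees, less where a joint would pass 70% of its speed; a pose out of reach is approached as far as the arm can. A call with a gripper value outside its range is refused whole. "fingers" is the opening, from 0 (shut) to 1 (fully open), set as the call begins (left out, the last holds). The fingers move at their own pace and stop on an object; "grip_force" is the grip in N (left out, the last holds). Time passes only in rows, so rows that repeat a pose let the fingers close, or fill a call up. It gives the time, the measured TCP pose, the force, the opening and the grip force at its end, in the units of the state.
- r.get_obs(): the state, without advancing time (a new reading comes with each control period).
- get_image(name): name is "scene" or "top" or "wrist"; returns the picture (384x512x3 uint8, red, green, blue); there is no depth.
- camera_info(name): a dict with "mtx" (3x3 intrinsics, pixels), "rvec" (rotation vector, rad) and "tvec" (3), from world to camera coordinates, as OpenCV has them; the wrist camera has in their place "tool_from_camera" (4x4, takes a point from camera to tool coordinates, whose origin is the TCP and whose axes are the flange's). Camera axes: x right, y down, z forward; pixel columns grow to the right and rows downward; lengths in mm; the calibration is good to about 2 mm. A picture is of the moment at which its call begins: read the wrist's pose just before it. camera_info takes no time and is no camera call.
- order.finish_job(): hands the job in; it is judged then, once.
Trained networks look in the newest picture that a camera, given by its name, has taken for a name from the list of things; names that differ only in an ending like _2 or _b are one class to them, and where a whole thing is asked for, a point or a joint stands for the part that bears it (a point fixed in the world has none). Each returns a list of dicts, best first, with "conf" (0 to 1); they miss things now and then, are a little off and sometimes report something else, mostly with a low value. They report only what shows in the picture. A call takes as long as a camera call. They do not tell look-alikes from the thing itself.
- spotter.search_frame(label, camera): "rect" ([centre column, centre row, width, height] in pixels, round what is visible of it).
- spotter.mark_of(label, camera): "xy" ([column, row] in pixels: a listed point, or the origin of a listed thing).
The state is a dict: "t": time; "qpos": joint angles; "qvel": joint speeds; "effort": joint torques, N m; "eef_pos": TCP position; "eef_rot": TCP orientation; "contact_force": force on the tool from outside, world axes, zero at the start; "moment": the same for the moment, N m; "grip_width": finger opening in mm; "grip_force": force on a finger pad.
Only numpy, scipy, OpenCV 4.12 (cv2) and the standard library are available. Lean on these libraries where they do the work, as an engineer would, in place of code of your own. Each camera call takes 0.05 s, during which the arm holds its last target. There are 200 camera calls.

## Working session

There is one attempt and no reset: what is moved stays moved. The work goes in short steps, Python scripts to look and compute and a tool call to move; the robot and the scene stay as the last step left them, time stands still between calls to the robot, and variables do not carry over. Pictures are saved under pics/ and viewed, at most 10 in all, crops included, and the job is handed in when it is done.

Besides the shell and the picture viewer there is one more tool, called after "Request:" in YAML: its name, and indented under it one key for each argument. play_rows: Moves the arm, as the interface text tells. Its arguments: {"type":"object","properties":{"steps":{"type":"array","items":{"type":"array","items":{"type":"array","items":{"type":"number"}}}},"fingers":{"type":"number"},"grip_force":{"type":"number"}},"required":["steps"]}

```bash
ls; mkdir -p pics; cat > h.py <<'E'
import numpy as np, cv2
from station import r, get_image, camera_info, order, spotter
from scipy.spatial.transform import Rotation as R
def snap(cam,fn):
    o=r.get_obs(); im=get_image(cam); cv2.imwrite('pics/'+fn,im[:,:,::-1]); return o,im
def tool():
    o=r.get_obs(); q=o['eef_rot']; return R.from_quat([q[1],q[2],q[3],q[0]]).as_matrix(), np.array(o['eef_pos'])
def ray(cam,uv,z,o=None):
    c=camera_info(cam); K=np.array(c['mtx'],float)
    d=np.linalg.solve(K,[uv[0],uv[1],1.])
    if 'rvec' in c:
        M=cv2.Rodrigues(np.array(c['rvec'],float))[0]; t=np.array(c['tvec'],float).ravel()
        C=-M.T@t; D=M.T@d
    else:
        T=np.array(c['tool_from_camera'],float); Rt,p=tool(); C=Rt@T[:3,3]+p; D=Rt@T[:3,:3]@d
    return C+D*(z-C[2])/D[2]
def proj(cam,P):
    c=camera_info(cam); K=np.array(c['mtx'],float)
    return cv2.projectPoints(np.array(P,float).reshape(-1,3),np.array(c['rvec'],float),np.array(c['tvec'],float),K,None)[0].reshape(-1,2)
E
python3 - <<'E'
from h import *
o,_=snap('scene','s0.png'); snap('top','t0.png')
print(o); print(tool()[0].round(3)); print([x for x in dir(r) if x[0]!='_'])
for l in ['lens','lens_mouth','foot_a','tray','stand','needle','bulb','mount_a','screwdriver']:
    for c in ['top','scene']:
        print(l,c,[(np.round(d['xy']),round(d['conf'],2)) for d in spotter.mark_of(l,c)[:4]], [(np.round(d['rect']),round(d['conf'],2)) for d in spotter.search_frame(l,c)[:4]])
c=camera_info('wrist');print(c)
E
```

```text
pics
{'t': 0.0, 'qpos': array([-1.02440663e+00,  3.85511033e-01,  6.63062553e-03, -5.16445508e-04,
       -1.19405020e+00, -2.58583924e-01]), 'qvel': array([ 1.31371174e-03,  2.37064441e-04,  1.86609784e-03,  8.24427164e-05,
       -1.05647714e-03,  1.74669172e-04]), 'effort': array([ 5.32619797e-04, -3.90663707e+01,  1.87412900e+01,  4.21992704e+00,
        1.10541290e-02, -1.82595300e-04]), 'eef_pos': array([ 177.2526164 , -598.74039025,  243.48635507]), 'eef_rot': array([-1.97174089e-04, -1.43312387e-01,  9.89676898e-01,  1.07587655e-03]), 'contact_force': array([-0.579817  ,  0.28673518,  0.51357444]), 'moment': array([ 0.05558014, -0.00433275,  0.06598817]), 'grip_force': 0.0, 'grip_width': 86.92822973350566}
[[-0.959 -0.284 -0.001]
 [-0.284  0.959  0.002]
 [ 0.     0.002 -1.   ]]
['MotionError', 'finger_overhang', 'get_obs']
lens top [(array([347., 275.]), 0.96), (array([371., 224.]), 0.91)] [(array([354., 277.,  32.,  29.]), 0.68), (array([382., 222.,  40.,  33.]), 0.63), (array([374., 223.,  14.,  11.]), 0.55)]
lens scene [(array([124., 268.]), 0.86), (array([119., 225.]), 0.
[... 1911 characters left out ...]
,  40.]), 0.82), (array([383., 223.,  43.,  38.]), 0.62)]
screwdriver scene [(array([225., 209.]), 0.7), (array([375., 195.]), 0.66)] [(array([372., 204.,  13.,  33.]), 0.84)]
{'mtx': array([[290.15065918,   0.        , 253.19397473],
       [  0.        , 290.15065918, 193.88485715],
       [  0.        ,   0.        ,   1.        ]]), 'tool_from_camera': array([[ 1.20593513e-03, -9.70696545e-01, -2.40305564e-01,
         6.51913028e+01],
       [ 9.99998978e-01,  9.86121725e-04,  1.03496958e-03,
         1.15200411e-01],
       [-7.67670860e-04, -2.40306566e-01,  9.70696742e-01,
        -1.41276990e+02],
       [ 0.00000000e+00,  0.00000000e+00,  0.00000000e+00,
         1.00000000e+00]])}
```

View pics/s0.png

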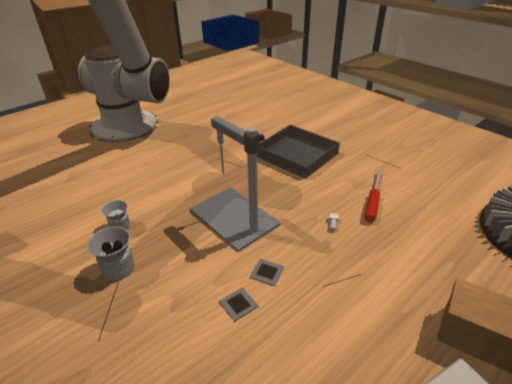

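View pics/t0.png

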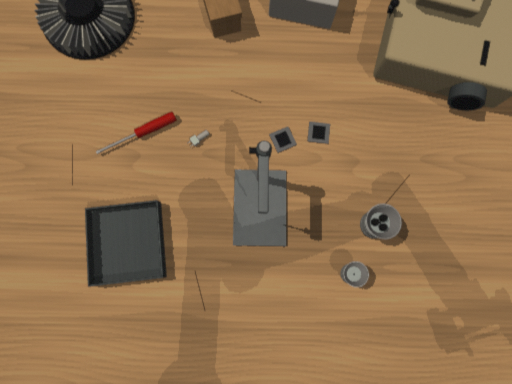

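```bash
python3 - <<'E'
from h import *
for n,u,z in [('lens foot',(371,224),0),('mouth',(382,221),76),('small foot',(347,275),0),('tray',(128,242),0),('stand',(264,221),0),('bulb',(199,140),0),('mA',(282,136),0),('mB',(319,135),0),('sd',(136,136),0)]: print(n,ray('top',u,z).round(0))
for n,u,z in [('lens foot',(124,268),0),('mouth',(113,240),76),('stand',(225,213),0),('needletip',(222,176),102),('tray',(297,151),0)]: print(n,ray('scene',u,z).round(0))
for c in('top','scene'):
  i=camera_info(c); M=cv2.Rodrigues(np.array(i['rvec']))[0]; print(c,(-M.T@np.array(i['tvec']).ravel()).round(0),i['mtx'][0][0])
E
```

```text
lens foot [ 556. -275.    0.]
mouth [ 554. -274.   76.]
small foot [ 441. -217.    0.]
tray [503. 275.   0.]
stand [557. -30.   0.]
bulb [746. 127.   0.]
mA [762. -69.   0.]
mB [ 766. -157.    0.]
sd [752. 277.   0.]
lens foot [ 562. -269.    0.]
mouth [ 560. -271.   76.]
stand [565. -25.   0.]
needletip [565. -24. 102.]
tray [491. 287.   0.]
top [453.   2. 880.] 387.6685529714251
scene [1098. -389.  554.] 374.24797757279646
```

The scene view shows the larger lens with three feet at about (112,252) and its look-alike at (116,215). The stand is at (235,190) and the tray at (298,150). In the top view the lens is at (382,221), the stand origin near (264,221), and the tray at (126,242). The tool can't tilt, so I'll pivot the lens in the pads by rolling it over the fixed tray wall. First step is to hover over the lens.

Request:
play_rows:
  steps:
    - [[-0.0456,0.0204,0.004,-7.35],[-0.0912,0.0408,0.008,-14.7],[-0.1368,0.0612,0.012,-22.05],[-0.1824,0.0816,0.016,-29.4],[-0.228,0.102,0.02,-36.75],[-0.2736,0.1224,0.024,-44.1],[-0.3192,0.1428,0.028,-51.45],[-0.3648,0.1632,0.032,-58.8],[-0.4104,0.1836,0.036,-66.15],[-0.456,0.204,0.044,-73.5]]
  fingers: 1
  grip_force: 15

```text
t: 2.9
eef_pos: [557.3, -273.8, 201.5]
eef_rot: [-0.0, 0.709, -0.705, 0.001]
contact_force: [0.1, -0.7, -0.5]
grip_width: 86.7
grip_force: 0.0
```

```bash
python3 - <<'E'
from h import *
o,im=snap('wrist','w1.png'); print(o['eef_pos'],o['qpos'].round(2)); print(tool()[0].round(3))
for l,z in [('lens',0),('lens_mouth',76)]:
    print(l,[(np.round(d['xy']),round(d['conf'],2),ray('wrist',d['xy'],z).round(1)) for d in spotter.mark_of(l,'wrist')[:2]])
    print([(np.round(d['rect']),round(d['conf'],2)) for d in spotter.search_frame(l,'wrist')[:2]])
snap('top','t1.png')
i=camera_info('top')
for l in ['needle','stand','tray','foot_a']:
    print(l,[(np.round(d['xy']),round(d['conf'],2)) for d in spotter.mark_of(l,'top')[:2]])
# tray / stand masks in the first top picture
im=cv2.imread('pics/t0.png').astype(int)
hsv=cv2.cvtColor(im.astype(np.uint8),cv2.COLOR_BGR2HSV)
for n,(x0,y0,x1,y1),z in [('tray',(75,190,180,300),35),('stand',(225,160,300,255),8)]:
    m=(hsv[y0:y1,x0:x1,1]<70).astype(np.uint8); cs=cv2.findContours(m,0,1)[0]; c=max(cs,key=cv2.contourArea)
    b=cv2.boxPoints(cv2.minAreaRect(c))+[x0,y0]
    P=np.array([ray('top',p,z) for p in b]); print(n,b.round(1).tolist(),P.round(0).tolist(),P.mean(0).round(1),[np.linalg.norm(P[k]-P[k-1]).round(0) for k in range(4)])
E
```

```text
[ 557.31359928 -273.8035627   201.47464214] [-0.2   0.41 -0.07  0.   -1.09  0.2 ]
[[ 0.015 -1.     0.003]
 [-1.    -0.015  0.   ]
 [-0.    -0.003 -1.   ]]
lens [(array([256., 178.]), 0.97, array([ 555. , -271.5,    0. ])), (array([346., 222.]), 0.72, array([ 443.3, -216.9,    0. ]))]
[(array([358., 218.,  60.,  31.]), 0.84), (array([258., 188.,  81.,  82.]), 0.78)]
lens_mouth [(array([361., 240.]), 0.7, array([ 450. , -226.6,   76. ])), (array([258., 192.]), 0.62, array([ 551.6, -274.9,   76. ]))]
[(array([357., 219.,  57.,  29.]), 0.92), (array([257., 188.,  79.,  79.]), 0.55)]
needle []
stand [(array([261., 220.]), 0.66)]
tray [(array([130., 244.]), 0.65)]
foot_a []
tray [[81.5, 206.5], [159.8, 200.0], [166.4, 279.3], [88.1, 285.8]] [[576.0, 372.0, 35.0], [594.0, 202.0, 35.0], [424.0, 177.0, 35.0], [407.0, 341.0, 35.0]] [500.3 272.9  35. ] [np.float64(172.0), np.float64(171.0), np.float64(172.0), np.float64(165.0)]
stand [[233.0, 160.0], [286.0, 160.0], [286.0, 246.0], [233.0, 246.0]] [[697.0, 45.0, 8.0], [700.0, -78.0, 8.0], [502.0, -80.0, 8.0], [499.0, 39.0, 8.0]] [599.5 -18.6   8. ] [np.float64(199.0), np.float64(123.0), np.float64(199.0), np.float64(118.0)]
```

View pics/w1.png

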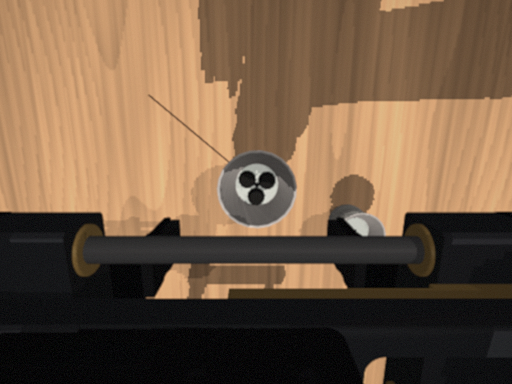

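The wrist view shows the lens rim circle centred at about (257,189) with three feet inside, between the fingers. The small lens is at (355,222), clear of the right finger. Descending.

Request:
play_rows:
  steps:
    - [[0,0.003,0.04,1],[0,0.003,0.075,1],[0,0.003,0.1,1],[0,0.003,0.12,1],[0,0.003,0.135,1],[0,0.003,0.145,1],[0,0.003,0.152,1],[0,0.003,0.155,1],[0,0.003,0.155,1],[0,0.003,0.155,1]]

```text
t: 4.4
eef_pos: [553.0, -275.4, 46.6]
eef_rot: [0.0, -0.701, 0.713, -0.001]
contact_force: [0.4, 0.4, -0.6]
grip_width: 86.7
grip_force: 0.0
```

Request:
play_rows:
  steps:
    - [[0,0,0,0],[0,0,0,0],[0,0,0,0],[0,0,0,0],[0,0,0,0],[0,0,0,0],[0,0,0,0],[0,0,0,0],[0,0,0,0],[0,0,0,0]]
  fingers: 0
  grip_force: 20

```text
t: 5.4
eef_pos: [553.3, -275.4, 46.3]
eef_rot: [0.0, -0.701, 0.713, -0.001]
contact_force: [3.1, 0.0, 4.7]
grip_width: 69.9
grip_force: 17.0
```

The width reads 69.9 mm, so the pads are catching the hood flare rather than the band. I'll open, go lower and close again.

Request:
play_rows:
  steps:
    - [[0,0,0,0],[0,0,0,0],[0,0,0,0],[0,0,0,0],[0,0,0.003,0],[0,0,0.006,0],[0,0,0.009,0],[0,0,0.009,0],[0,0,0.009,0],[0,0,0.009,0]]
  fingers: 1

```text
t: 6.4
eef_pos: [552.6, -275.3, 36.9]
eef_rot: [0.0, -0.701, 0.713, -0.0]
contact_force: [-0.7, -0.3, -0.4]
grip_width: 87.1
grip_force: 0.0
```

Request:
play_rows:
  steps:
    - [[0,0,0,0],[0,0,0,0],[0,0,0,0],[0,0,0,0],[0,0,0,0],[0,0,0,0],[0,0,0,0],[0,0,0,0],[0,0,0,0],[0,0,0,0]]
  fingers: 0
  grip_force: 20

```text
t: 7.4
eef_pos: [553.0, -275.4, 37.1]
eef_rot: [0.0, -0.701, 0.713, -0.0]
contact_force: [2.8, 0.4, 2.2]
grip_width: 63.4
grip_force: 20.1
```

```bash
python3 - <<'E'
from h import *
o,im=snap('scene','s2.png'); print(o['eef_pos'],o['qpos'].round(2)); print(tool()[0].round(3),r.finger_overhang)
c=im[150:300,60:220,::-1]; cv2.imwrite('pics/s2c.png',cv2.resize(c,None,fx=4,fy=4,interpolation=cv2.INTER_CUBIC))
E
```

```text
[ 552.96702189 -275.37216238   37.07504696] [-0.2   0.58 -0.24  0.   -0.74  0.18]
[[-0.017 -1.     0.001]
 [-1.     0.017 -0.   ]
 [ 0.    -0.001 -1.   ]] 22.0
```

View pics/s2c.png

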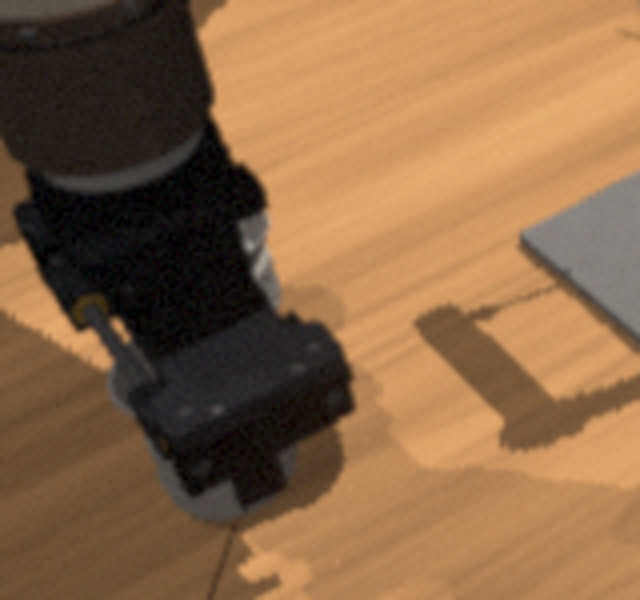

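The pads reach about 28 mm above the grasp point. If I hold the band, the gripper body blocks the lens from pivoting. Gripping at the rim instead lets the lens hang from two points and tip freely over the tray edge, and gravity then rights it.

Request:
play_rows:
  steps:
    - [[0,0,0,0],[0,0,0,0],[0,0,0,0],[0,0,-0.01,0],[0,0,-0.025,0],[0,0,-0.04,0],[0,0,-0.05,0],[-0.001,0,-0.052,0],[-0.001,0,-0.052,0],[-0.001,0,-0.052,0]]
  fingers: 1

```text
t: 8.45
eef_pos: [552.0, -274.1, 88.1]
eef_rot: [-0.0, -0.701, 0.713, 0.001]
contact_force: [0.3, 0.6, 0.5]
grip_width: 87.0
grip_force: 0.0
```

Request:
play_rows:
  steps:
    - [[0,0,0,0],[0,0,0,0],[0,0,0,0],[0,0,0,0],[0,0,0,0],[0,0,0,0],[0,0,-0.003,0],[0,0,-0.006,0],[0,0,-0.01,0],[0,0,-0.012,0]]
  fingers: 0
  grip_force: 30

```text
t: 9.45
eef_pos: [552.6, -274.3, 101.3]
eef_rot: [0.0, -0.701, 0.713, -0.0]
contact_force: [-0.1, 0.1, -3.9]
grip_width: 71.9
grip_force: 30.0
```

```bash
python3 - <<'E'
from h import *
o,im=snap('scene','s3.png'); a=im[190:300,60:190,::-1]
o,iw=snap('wrist','w3.png'); b=iw[100:340,130:390,::-1]
cv2.imwrite('pics/c3.png',np.hstack([cv2.resize(a,(400,338)),cv2.resize(b,(366,338))]))
print(o['eef_pos'],o['contact_force'],o['grip_width'],o['grip_force'])
E
```

```text
[ 552.81318702 -274.37482852  101.62200161] [ 0.49301965 -0.07481494 -2.85163155] 72.01870442370273 29.985845747287385
```

View pics/c3.png

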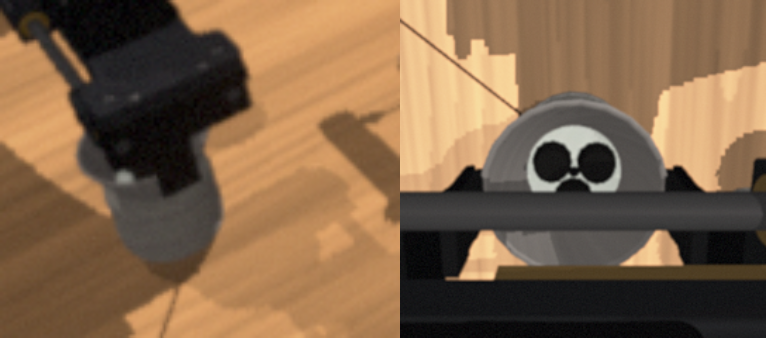

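The scene view shows the lens hanging upright from the two fingers at the rim, with the feet visible in the hood at about (575,160) in the crop. The wrist force matches its weight. Carrying it round the front of the stand towards the tray.

Request:
play_rows:
  steps:
    - [[0,0,-0.01,0],[-0.005,0.005,-0.035,0],[-0.018,0.02,-0.065,0],[-0.036,0.038,-0.09,0],[-0.056,0.057,-0.098,0],[-0.078,0.076,-0.098,0],[-0.102,0.095,-0.098,0],[-0.13,0.11,-0.098,0],[-0.162,0.117,-0.098,0],[-0.196,0.12,-0.098,0]]

```text
t: 10.55
eef_pos: [435.0, -75.4, 199.7]
eef_rot: [0.0, -0.701, 0.714, -0.0]
contact_force: [1.1, -0.4, -3.1]
grip_width: 71.9
grip_force: 30.0
```

Request:
play_rows:
  steps:
    - [[-0.036,0,0,0],[-0.072,0,0,0],[-0.108,0,0,0],[-0.14,-0.005,0,0],[-0.168,-0.02,0,0],[-0.188,-0.038,0,0],[-0.196,-0.05,0,0],[-0.2,-0.057,0,0],[-0.2,-0.057,0,0],[-0.2,-0.057,0,0]]

```text
t: 11.55
eef_pos: [495.8, 122.1, 198.8]
eef_rot: [-0.0, -0.701, 0.714, 0.0]
contact_force: [-0.5, -0.9, -3.4]
grip_width: 71.7
grip_force: 30.0
```

```bash
cat > tray.py <<'E'
from h import *
from scipy.optimize import least_squares
o,iw=snap('wrist','w4.png'); o2,it=snap('top','t4.png'); snap('scene','s4.png')
print(o['eef_pos'],o['contact_force'],o['grip_width'],tool()[0].round(3)[0])
for l in ['tray','lens','lens_mouth']:
  for c in ['top','wrist']: print(l,c,[(np.round(d['xy'],1).tolist(),round(d['conf'],2)) for d in spotter.mark_of(l,c)[:2]])
im=cv2.imread('pics/t0.png'); hsv=cv2.cvtColor(im,cv2.COLOR_BGR2HSV)
m=np.zeros(im.shape[:2],np.uint8); m[185:300,70:180]=(hsv[185:300,70:180,2]<95)*255
c=max(cv2.findContours(m,0,1)[0],key=cv2.contourArea); m2=cv2.drawContours(m*0,[c],-1,255,-1)
def sil(p):
    cs,sn=np.cos(p[2]),np.sin(p[2])
    P=[[p[0]+cs*a*85-sn*b*80,p[1]+sn*a*85+cs*b*80,z] for a in(-1,1) for b in(-1,1) for z in(0,35)]
    return cv2.convexHull(proj('top',P).astype(np.float32))
def f(p):
    t=cv2.fillPoly(np.zeros_like(m2),[np.round(sil(p)*16).astype(np.int32)],255,shift=4)
    return (cv2.GaussianBlur(t,(0,0),2).astype(float)-cv2.GaussianBlur(m2,(0,0),2))[180:310,60:190].ravel()/255
from scipy.optimize import minimize
s=minimize(lambda p:(f(p*[1,1,.01])**2).sum(),[501,274,5],method='Nelder-Mead',options=dict(initial_simplex=[[501,274,5],[509,274,5],[501,282,5],[501,274,12]]))
print('tray',s.x,s.fun)
v=im[170:310,50:210].copy(); cv2.polylines(v,[np.round(sil(s.x*[1,1,.01])-[50,170]).astype(int)],True,(0,255,0),1); 
print(proj('top',[[s.x[0],s.x[1],0]]))
cv2.imwrite('pics/tr.png',np.hstack([cv2.resize(v,(400,350)),cv2.resize(cv2.imread('pics/s4.png')[60:260,160:360],(350,350))]))
E
python3 tray.py
```

```text
[495.82504826 122.08570963 198.77422428] [-0.53609665 -0.85653677 -3.37317901] 71.68098504782807 [-0.018 -1.    -0.   ]
tray top []
tray wrist [([240.1, 214.5], 0.67)]
lens top [([346.5, 273.1], 0.87), ([190.0, 243.3], 0.78)]
lens wrist [([248.6, 198.7], 0.88)]
lens_mouth top [([182.6, 240.4], 0.9), ([262.5, 220.0], 0.67)]
lens_mouth wrist [([255.3, 232.6], 0.63)]
tray [499.99691358 272.0462963   13.00192901] 77.98023836985774
[[129.26223064 243.32373688]]
```

View pics/tr.png

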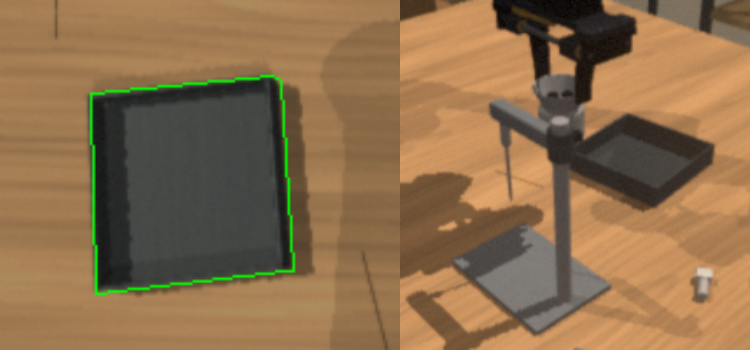

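The green outline fits the tray: centre (500,272), yaw about 7.5°. The right panel shows the lens hanging upright at (560,110), just in front of the tray. Next I'll align the tool with the near wall and lower the lens beside it.

Request:
play_rows:
  steps:
    - [[-0.003,-0.003,0.01,-1],[-0.008,-0.007,0.025,-2.5],[-0.013,-0.012,0.04,-4.5],[-0.018,-0.016,0.055,-6.5],[-0.0215,-0.0205,0.068,-8],[-0.0215,-0.0205,0.078,-8.5],[-0.0215,-0.0205,0.086,-8.5],[-0.0215,-0.0205,0.09,-8.5],[-0.0215,-0.0205,0.09,-8.5],[-0.0215,-0.0205,0.09,-8.5]]
  grip_force: 20

```text
t: 13.0
eef_pos: [517.7, 144.0, 109.3]
eef_rot: [-0.0, 0.752, -0.659, 0.0]
contact_force: [-1.1, 0.5, -3.2]
grip_width: 72.7
grip_force: 20.0
```

Request:
play_rows:
  steps:
    - [[-0.01,0,0,0],[-0.019,0,0,0],[-0.027,0,-0.003,0],[-0.035,0,-0.005,0],[-0.044,0,-0.007,0],[-0.054,0,-0.007,0],[-0.064,0,-0.006,0],[-0.073,0,-0.003,0],[-0.081,0,0,0],[-0.088,0,0.004,0]]

```text
t: 14.0
eef_pos: [506.3, 232.4, 105.0]
eef_rot: [-0.001, 0.752, -0.659, 0.0]
contact_force: [-0.4, -1.6, 3.1]
grip_width: 72.5
grip_force: 20.1
```

```bash
python3 - <<'E'
from h import *
o,iw=snap('wrist','w5.png'); o2,it=snap('scene','s5.png')
print(o['eef_pos'],o['contact_force'],o['grip_width'])
cv2.imwrite('pics/c5.png',np.hstack([cv2.resize(iw[80:330,100:400,::-1],(400,334)),cv2.resize(it[70:190,215:355,::-1],(390,334))]))
E
```

```text
[506.31212765 232.41777611 105.0412942 ] [-0.37619537 -1.61234033  3.13468161] 72.52947532299875
```

View pics/c5.png

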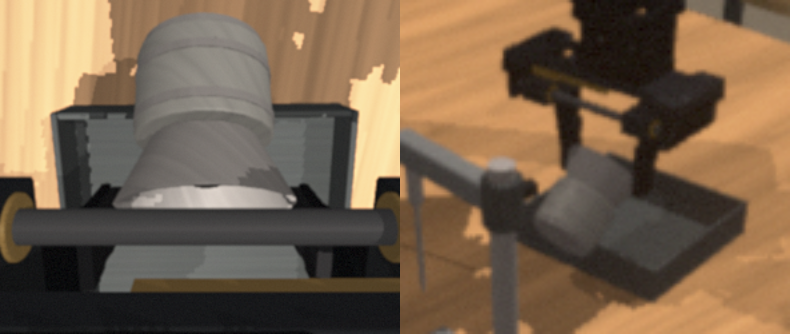

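The lens leans about 60° over the wall with its mouth above the tray. Both panels show it, and the fingers are clear of the walls. Continuing to about 110°.

Request:
play_rows:
  steps:
    - [[-0.006,0,0.005,0],[-0.012,0,0.01,0],[-0.017,0,0.016,0],[-0.021,0,0.022,0],[-0.025,0,0.029,0],[-0.028,0,0.037,0],[-0.03,0,0.044,0],[-0.031,0,0.05,0],[-0.031,0,0.05,0],[-0.031,0,0.05,0]]

```text
t: 15.1
eef_pos: [501.9, 262.5, 53.8]
eef_rot: [-0.0, 0.752, -0.659, -0.0]
contact_force: [-1.4, 5.0, 1.1]
grip_width: 72.6
grip_force: 20.3
```

```bash
python3 - <<'E'
from h import *
o,iw=snap('wrist','w6.png'); o2,it=snap('scene','s6.png')
print(o['eef_pos'],o['contact_force'],o['grip_width'])
print([(np.round(d['xy']),round(d['conf'],2)) for d in spotter.mark_of('foot_a','scene')],[(np.round(d['xy']),round(d['conf'],2)) for d in spotter.mark_of('foot_a','wrist')])
g=cv2.convertScaleAbs(it[100:180,235:345,::-1],alpha=1.6)
cv2.imwrite('pics/c6.png',np.hstack([cv2.resize(cv2.convertScaleAbs(iw[80:340,100:400,::-1],alpha=1.5),(385,334)),cv2.resize(g,(410,334))]))
E
```

```text
[501.87772136 262.5351647   53.84861031] [-1.40015967  5.00497798  1.07507605] 72.64749356159462
[] []
```

View pics/c6.png

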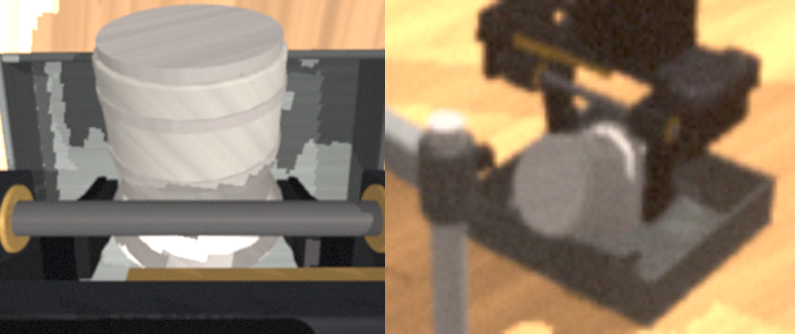

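The lens is past horizontal: its foot face is visible from above at about (190,40) in the left panel. Now I'll tip it a bit further and jiggle so the feet drop out.

Request:
play_rows:
  steps:
    - [[0.006,0,0.002,0],[0.012,0,0.003,0],[0.012,0.005,0.003,0],[0.012,-0.005,0.003,0],[0.012,0.005,0.003,0],[0.012,-0.005,0.003,0],[0.006,0,0.001,0],[0.012,0,0.003,0],[0.006,0,0.001,0],[0,0,0,0]]

```text
t: 16.3
eef_pos: [500.6, 260.8, 54.0]
eef_rot: [0.002, 0.751, -0.66, -0.0]
contact_force: [-0.3, -0.1, -3.1]
grip_width: 72.7
grip_force: 20.2
```

Request:
play_rows:
  steps:
    - [[0.001,0,-0.008,0],[0.003,0,-0.016,0],[0.006,0,-0.026,0],[0.011,0,-0.036,0],[0.017,0,-0.046,0],[0.022,0,-0.06,0],[0.022,0,-0.08,0],[0.022,0,-0.1,0],[0.022,0,-0.12,0],[0.022,0,-0.13,0]]

```text
t: 17.3
eef_pos: [506.0, 240.2, 188.3]
eef_rot: [-0.003, 0.752, -0.659, 0.001]
contact_force: [-0.7, 0.4, 0.5]
grip_width: 40.9
grip_force: 0.0
```

```bash
python3 - <<'E'
from h import *
o,iw=snap('wrist','w7.png'); snap('scene','s7.png'); snap('top','t7.png')
print(o['t'],o['eef_pos'],o['contact_force'],o['grip_width'])
for c in ['wrist','scene','top']:
  for l in ['foot_a','lens','lens_mouth']:
    for d in spotter.mark_of(l,c)[:5]: print(l,c,np.round(d['xy']),round(d['conf'],2), ray(c,d['xy'],10).round(0) if l=='foot_a' else '')
a=cv2.imread('pics/s7.png')[60:200,210:350]; b=cv2.imread('pics/w7.png')[60:350,100:410]
cv2.imwrite('pics/c7.png',np.hstack([cv2.resize(a,(390,390)),cv2.resize(b,(410,390))]))
E
```

```text
17.3 [505.98740953 240.16858767 188.25967802] [-0.73390764  0.43775991  0.46689812] 40.86777411154028
foot_a wrist [266. 258.] 0.55 [478. 329.  10.]
foot_a wrist [257. 224.] 0.49 [494. 288.  10.]
lens wrist [220. 218.] 0.6 
lens_mouth wrist [213. 240.] 0.82 
lens scene [121. 226.] 0.91 
lens scene [311. 155.] 0.82 
lens_mouth scene [115. 206.] 0.86 
lens_mouth scene [314. 133.] 0.58 
lens_mouth scene [376. 198.] 0.41 
lens top [348. 272.] 0.91 
lens top [126. 224.] 0.64 
lens_mouth top [356. 273.] 0.96 
lens_mouth top [114. 223.] 0.5
```

View pics/c7.png

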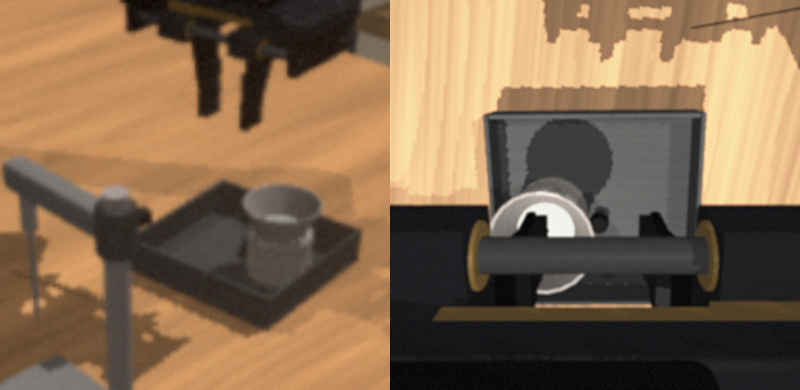

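The scene panel shows the lens slipped out of the fingers and came to rest upright, hood up, in the tray at about (280,235). Its hood is empty in the wrist panel at (542,243), and a foot is visible at (600,220). Next I'll raise the tool back to see all three feet and locate the lens.

```bash
python3 - <<'E'
from h import *
print(tool()[0].round(3))
print('wrist mouth',ray('wrist',(214.5,240.5),80).round(1), 'lens o',ray('wrist',(220,218),4).round(1))
print('top mouth',ray('top',(114,223),80).round(1),'foot',ray('top',(126,224),4).round(1))
print('scene mouth',ray('scene',(314,133),80).round(1),'foot',ray('scene',(311,155),4).round(1))
E
```

```text
[[ 0.13  -0.991 -0.001]
 [-0.991 -0.13  -0.001]
 [ 0.001  0.001 -1.   ]]
wrist mouth [534.1 283.7  80. ] lens o [537.1 288.3   4. ]
top mouth [536.6 282.1  80. ] foot [542.9 281.6   4. ]
scene mouth [546.7 286.3  80. ] foot [535.6 295.4   4. ]
```

Request:
play_rows:
  steps:
    - [[0.03,0,-0.005,0],[0.06,0,-0.01,0],[0.085,0,-0.015,0],[0.1,0,-0.02,0],[0.11,0,-0.02,0],[0.11,0,-0.02,0],[0.11,0,-0.02,0],[0.11,0,-0.02,0],[0.11,0,-0.02,0],[0.11,0,-0.02,0]]
  fingers: 1

```text
t: 18.9
eef_pos: [519.1, 131.6, 204.6]
eef_rot: [0.0, 0.752, -0.659, -0.0]
contact_force: [0.5, 0.3, 0.2]
grip_width: 72.3
grip_force: 0.0
```

```bash
cat > look.py <<'E'
from h import *
import sys
k=sys.argv[1]
for c in ['wrist','top','scene']: o,_=snap(c,f'{c}_{k}.png')
print(o['t'],o['eef_pos'])
for c in ['wrist','top','scene']:
  for l,z in [('foot_a',10),('lens',4),('lens_mouth',80)]:
    for d in spotter.mark_of(l,c)[:4]: print(l,c,np.round(d['xy']),round(d['conf'],2), ray(c,d['xy'],z).round(0))
E
python3 look.py 8
python3 - <<'E'
from h import *
im=cv2.imread('pics/top_8.png')
for cam in ['top','wrist']:
    im=cv2.imread(f'pics/{cam}_8.png'); g=cv2.cvtColor(im,cv2.COLOR_BGR2GRAY)
    print(cam)
    m=(g<22).astype(np.uint8)
    if cam=='top': w=np.zeros_like(m); w[195:295,75:175]=1; m&=w
    n,_,st,ce=cv2.connectedComponentsWithStats(m)
    for i in range(1,n):
        if st[i,4]>8: print(ce[i].round(1),st[i].tolist(),ray(cam,ce[i],10).round(0))
E
```

```text
19.0 [519.07935732 131.37216367 204.72422127]
foot_a wrist [221. 291.] 0.66 [541. 284.  10.]
lens wrist [223. 290.] 0.56 [538. 287.   4.]
foot_a top [137. 134.] 0.74 [754. 272.  10.]
foot_a top [117. 245.] 0.52 [495. 295.  10.]
lens top [346. 274.] 0.92 [ 444. -215.    4.]
lens_mouth top [358. 272.] 0.57 [ 448. -220.   80.]
lens scene [310. 156.] 0.65 [537. 289.   4.]
lens scene [124. 226.] 0.6 [ 454. -215.    4.]
lens_mouth scene [114. 206.] 0.8 [ 476. -230.   80.]
lens_mouth scene [316. 133.] 0.59 [549. 291.  80.]
lens_mouth scene [226. 211.] 0.44 [640. -73.  80.]
top
wrist
[216.  329.7] [0, 212, 512, 172, 44125] [542. 343.  10.]
[418.4 243.4] [321, 213, 191, 75, 3901] [304. 185.  10.]
[179.7 228.5] [163, 219, 30, 17, 341] [600. 205.  10.]
[326.7 228.4] [315, 219, 30, 17, 332] [421. 181.  10.]
[465.3 236.8] [463, 235, 6, 4, 12] [249. 169.  10.]
[494.  236.9] [490, 235, 8, 5, 16] [214. 164.  10.]
[ 14.9 245.6] [13, 241, 5, 10, 18] [803. 254.  10.]
[ 10.3 245.9] [9, 242, 5, 9, 17] [809. 255.  10.]
[ 36.1 246.2] [35, 243, 4, 7, 12] [777. 252.  10.]
[493.4 267.1] [466, 242, 46, 42, 119
[... 344 characters left out ...]
0, 5, 12, 21] [793. 281.  10.]
[ 15.8 265.9] [14, 263, 4, 7, 9] [804. 282.  10.]
[  1.3 273.2] [0, 269, 4, 9, 11] [823. 295.  10.]
[ 28.6 272.9] [26, 270, 7, 8, 15] [788. 290.  10.]
[459.4 274.5] [455, 272, 9, 6, 11] [241. 220.  10.]
[  3.7 328.1] [2, 327, 5, 4, 9] [826. 378.  10.]
[452.2 336. ] [451, 333, 4, 6, 9] [223. 311.  10.]
[394.2 341. ] [392, 339, 7, 6, 10] [299. 329.  10.]
[355.4 345.7] [353, 342, 7, 7, 14] [350. 343.  10.]
[383.2 346.2] [380, 344, 8, 5, 10] [312. 339.  10.]
[404.  350.2] [400, 346, 9, 11, 26] [282. 342.  10.]
[414.8 350.1] [412, 349, 8, 4, 13] [267. 339.  10.]
[410.8 354. ] [407, 352, 9, 5, 11] [271. 346.  10.]
[406.6 379.1] [399, 372, 15, 12, 32] [266. 389.  10.]
```

```bash
python3 - <<'E'
import cv2,numpy as np
f=lambda p,y0,y1,x0,x1,a,w,h:cv2.resize(cv2.convertScaleAbs(cv2.imread('pics/'+p)[y0:y1,x0:x1],alpha=a),(w,h),interpolation=cv2.INTER_CUBIC)
A=f('scene_8.png',115,185,250,345,1.8,400,300); B=f('top_8.png',195,295,80,175,2,400,300)
C=f('w7.png',140,300,150,370,1.8,400,300); D=f('wrist_8.png',200,384,100,350,1.8,400,300)
cv2.imwrite('pics/m8.png',np.vstack([np.hstack([A,B]),np.hstack([C,D])]))
E
```

```text
(no output)
```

View pics/m8.png

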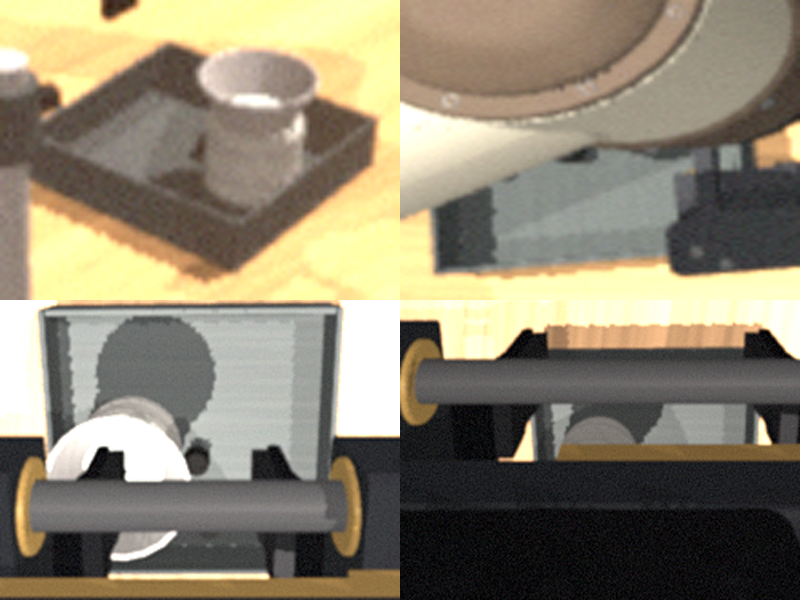

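The lens stands upright in the tray, and nothing dark shows in the visible part of its hood. There is one foot beside the lens at (197,458) in the lower-left panel, and dark spots in the top view at (575,155). I'll rotate the tool to the placing orientation and hover over the lens to check and regrasp.

Request:
play_rows:
  steps:
    - [[-0.01,-0.003,0,8.5],[-0.025,-0.007,0,17],[-0.045,-0.012,0,25.5],[-0.065,-0.017,0,34],[-0.085,-0.022,0,42.5],[-0.105,-0.026,0,51],[-0.125,-0.031,0,59.5],[-0.14,-0.035,0,68],[-0.149,-0.038,0,76.5],[-0.151,-0.038,0,85]]
  fingers: 1

```text
t: 20.5
eef_pos: [537.3, 286.9, 204.5]
eef_rot: [0.0, -0.106, 0.994, -0.0]
contact_force: [0.7, 0.4, 0.4]
grip_width: 87.1
grip_force: 0.0
```

Request:
play_rows:
  steps:
    - [[0,0,0,6],[0,0,0,12.5],[0,0,0,12.5],[0,0,0,12.5],[0,0,0,12.5],[0,0,0,12.5],[0,0,0,12.5],[0,0,0,12.5],[0,0,0,12.5],[0,0,0,12.5]]

```text
t: 21.5
eef_pos: [537.1, 285.7, 204.8]
eef_rot: [0.0, 0.0, 1.0, -0.0]
contact_force: [-0.9, 0.5, 0.1]
grip_width: 87.1
grip_force: 0.0
```

```bash
python3 look.py 9; python3 - <<'E'
from h import *
Rt,p=tool(); print(Rt.round(3),p)
im=cv2.imread('pics/wrist_9.png'); g=cv2.cvtColor(im,cv2.COLOR_BGR2GRAY)
ls=cv2.HoughCircles(cv2.GaussianBlur(g,(0,0),1.5),cv2.HOUGH_GRADIENT,1,60,param1=80,param2=20,minRadius=28,maxRadius=55)
print('circles',None if ls is None else [(c.round(1),ray('wrist',c[:2],80).round(1)) for c in ls[0]])
# coarse gray map around the lens/tray
for v in range(100,300,8): print(v,' '.join('%3d'%g[v:v+8,u:u+8].mean() for u in range(140,372,8)))
E
```

```text
21.6 [537.11818205 285.68861335 204.78077903]
foot_a wrist [295. 131.] 0.71 [482. 333.  10.]
foot_a wrist [288. 149.] 0.53 [502. 326.  10.]
foot_a wrist [257. 143.] 0.44 [495. 290.  10.]
lens wrist [254. 177.] 0.78 [536. 287.   4.]
lens_mouth wrist [252. 192.] 0.94 [536. 285.  80.]
foot_a top [ 99. 251.] 0.6 [482. 334.  10.]
foot_a top [118. 248.] 0.58 [489. 294.  10.]
foot_a top [105. 238.] 0.4 [511. 323.  10.]
lens top [123. 224.] 0.87 [542. 288.   4.]
lens top [345. 273.] 0.84 [ 445. -213.    4.]
lens_mouth top [357. 272.] 0.95 [ 449. -218.   80.]
lens_mouth top [110. 222.] 0.57 [539. 290.  80.]
lens_mouth top [261. 222.] 0.42 [545. -20.  80.]
lens scene [312. 156.] 0.92 [539. 295.   4.]
lens scene [121. 224.] 0.81 [ 444. -218.    4.]
lens_mouth scene [312. 130.] 0.85 [534. 294.  80.]
lens_mouth scene [116. 207.] 0.78 [ 481. -227.   80.]
[[-1.  0.  0.]
 [ 0.  1.  0.]
 [-0.  0. -1.]] [537.12536132 285.68650826 204.82651719]
circles [(array([253.5, 193.5,  40.9], dtype=float32), array([537.3, 286.4,  80. ])), (array([393.5, 253.5,  36.4], dtype=float32), array([598.8, 425.9,  80. ])
[... 2379 characters left out ...]
  60  60  60  60  60  60  60  60  61  77  81  84  86  91  91  94  97  98 103 104 104 109 109  77  76
260  35  33  31  36 122 129 128 129 129 130 132 133 134 132 121 122 122 122 122 122 120 120 121 118  65  32  32  39  33
268  20  18  14 120 209 211 211 212 210 209 208 205 205 203 183 185 186 186 204 207 206 206 201 199 174  31  18  30  15
276  18  19  29 194 201 203 205 207 209 210 212 213 212 202 177 180 182 184 185 187 187 187 187 186 186  94  17  28  12
284  16  19 111 196 197 198 200 201 203 205 206 159 154 149 130 132 133 135 136 137 138 138 138 138 138 127  45  47  42
292  24  58 164 170 170 170 170 171 172 172 170  65  63  66  67  60  56  58  60  63  65  67  64  56  58  60  62  65  66
```

All three feet lie in the tray, at about (482,333), (505,325) and (493,291). The hood is empty, and the lens axis at (537,286) is directly under the tool. Regripping at the rim.

Request:
play_rows:
  steps:
    - [[0,0,0.03,0],[0,0,0.06,0],[0,0,0.085,0],[0,0,0.1,0],[0,0,0.11,0],[0,0,0.116,0],[0,0,0.119,0],[0,0,0.119,0],[0,0,0.119,0],[0,0,0.119,0]]

```text
t: 23.1
eef_pos: [537.5, 286.0, 86.6]
eef_rot: [0.001, 0.0, 1.0, 0.001]
contact_force: [-0.5, -0.7, -0.5]
grip_width: 87.2
grip_force: 0.0
```

Request:
play_rows:
  steps:
    - [[0,0,0,0],[0,0,0,0],[0,0,0,0],[0,0,0,0],[0,0,0,0],[0,0,0,0],[0,0,-0.003,0],[0,0,-0.008,0],[0,0,-0.014,0],[0,0,-0.02,0]]
  fingers: 0
  grip_force: 40

```text
t: 24.1
eef_pos: [537.0, 285.4, 106.0]
eef_rot: [-0.0, 0.0, 1.0, -0.0]
contact_force: [-0.2, 1.0, -1.9]
grip_width: 72.1
grip_force: 40.0
```

Request:
play_rows:
  steps:
    - [[0,0,-0.02,0],[0,0,-0.045,0],[0.01,-0.01,-0.07,0],[0.03,-0.025,-0.085,0],[0.05,-0.045,-0.09,0],[0.07,-0.07,-0.09,0],[0.088,-0.1,-0.09,0],[0.1,-0.13,-0.09,0],[0.107,-0.165,-0.09,0],[0.107,-0.2,-0.09,0]]

```text
t: 25.1
eef_pos: [428.7, 84.3, 196.4]
eef_rot: [0.0, -0.001, 1.0, 0.0]
contact_force: [2.0, 0.7, -2.5]
grip_width: 72.2
grip_force: 40.0
```

Request:
play_rows:
  steps:
    - [[0,-0.03,0,0],[0,-0.06,0,0],[0,-0.085,0,0],[0,-0.1,0,0],[0,-0.106,0,0],[0,-0.108,0,0],[0,-0.108,0,0],[0,-0.108,0,0],[0,-0.108,0,0],[0,-0.108,0,0]]

```text
t: 26.1
eef_pos: [430.1, -21.8, 195.8]
eef_rot: [-0.0, -0.0, 1.0, 0.0]
contact_force: [0.2, -0.7, -3.6]
grip_width: 71.8
grip_force: 40.0
```

```bash
cat > st.py <<'E'
from h import *
o,iw=snap('wrist','w10.png'); snap('scene','s10.png')
print(o['t'],o['eef_pos'],o['contact_force'],o['grip_width'])
for c in ['wrist','scene']:
  for l in ['needle','stand','lens','lens_mouth']:
    print(c,l,[(np.round(d['xy'],1).tolist(),round(d['conf'],2)) for d in spotter.mark_of(l,c)[:3]],[(np.round(d['rect']).tolist(),round(d['conf'],2)) for d in spotter.search_frame(l,c)[:2]])
# plate mask fits in the top (t0) and scene (s0) pictures
from scipy.optimize import minimize
im=cv2.imread('pics/t0.png'); hsv=cv2.cvtColor(im,cv2.COLOR_BGR2HSV)
print('top rows sat<60 extents:')
for v in range(176,252,6):
    u=np.where(hsv[v,215:305,1]<60)[0]+215; print(v,u.min() if len(u) else None,u.max() if len(u) else None)
b=[ray('top',p,8).round(1) for p in [(233.5,246.5),(287.5,246.5)]]; print(b)
s=cv2.imread('pics/s0.png'); g=cv2.cvtColor(s,cv2.COLOR_BGR2GRAY); 
print('needle column scan scene (dark in row)')
for v in range(130,182,4): print(v,g[v,212:232].tolist())
E
python3 st.py
```

```text
26.1 [430.11123385 -21.80981534 195.78459481] [ 0.1586204  -0.73320032 -3.63041892] 71.77139669220972
wrist needle [] []
wrist stand [] []
wrist lens [([250.8, 205.4], 0.71)] [([254.0, 229.0, 135.0, 120.0], 0.9), ([66.0, 192.0, 74.0, 40.0], 0.86)]
wrist lens_mouth [([250.8, 241.7], 0.94), ([54.4, 204.4], 0.69)] [([65.0, 195.0, 76.0, 38.0], 0.95), ([253.0, 226.0, 132.0, 122.0], 0.72)]
scene needle [([331.8, 228.5], 0.72), ([239.4, 305.9], 0.64), ([222.4, 175.5], 0.48)] [([221.0, 153.0, 5.0, 44.0], 0.51)]
scene stand [([225.9, 211.9], 0.83)] [([236.0, 183.0, 89.0, 134.0], 0.71)]
scene lens [([119.6, 226.2], 0.96), ([190.5, 145.6], 0.74)] [([116.0, 216.0, 24.0, 33.0], 0.91), ([186.0, 131.0, 31.0, 43.0], 0.67)]
scene lens_mouth [([183.4, 117.0], 0.92), ([300.2, 148.6], 0.73), ([113.4, 209.2], 0.66)] [([118.0, 218.0, 31.0, 32.0], 0.84), ([185.0, 132.0, 27.0, 44.0], 0.64)]
top rows sat<60 extents:
176 235 285
182 235 285
188 234 285
194 234 285
200 234 285
206 234 285
212 234 285
218 234 285
224 234 285
230 233 285
236 233 285
242 233 285
248 None None
[array([497.8,  37.5,   8. ]), array(
[... 675 characters left out ...]
130, 135, 134, 130, 116, 78, 92, 128, 129, 132, 133, 131, 132, 130, 135, 138]
158 [132, 127, 123, 118, 114, 111, 118, 120, 118, 85, 88, 118, 133, 137, 142, 141, 140, 141, 139, 145]
162 [130, 132, 135, 135, 138, 138, 139, 139, 129, 101, 83, 107, 137, 132, 131, 130, 122, 121, 125, 129]
166 [137, 138, 139, 140, 143, 143, 145, 147, 145, 128, 83, 98, 138, 144, 145, 140, 141, 142, 136, 136]
170 [170, 169, 168, 169, 164, 154, 147, 146, 144, 130, 93, 92, 126, 139, 142, 139, 138, 135, 133, 132]
174 [142, 142, 141, 143, 143, 146, 140, 141, 137, 138, 130, 110, 129, 131, 132, 126, 126, 125, 129, 127]
178 [139, 136, 135, 132, 132, 131, 127, 128, 122, 124, 123, 124, 129, 131, 131, 128, 129, 126, 124, 126]
```

```bash
python3 - <<'E'
from h import *
from scipy.optimize import least_squares
for P in [(561,-19),(561,-22),(565,-24)]: print(P,proj('scene',[[*P,102],[*P,182]]).round(1).tolist(),proj('top',[[*P,232]]).round(1).tolist())
f=lambda p:(proj('scene',[[p[0],p[1],102],[p[0],p[1],182],[p[0],p[1],130]])-[[222.9,175.3],[220.8,145],[222.2,164.5]]).ravel()
s=least_squares(f,[561,-20]); print('needle scene',s.x,f(s.x).round(2))
g=cv2.cvtColor(cv2.imread('pics/t0.png'),cv2.COLOR_BGR2GRAY)
for v in range(164,224,5): print(v,g[v,250:278].tolist())
gs=cv2.imread('pics/s0.png'); 
# plate corners in scene picture: predicted vs. image by mask
P=np.array([[561,-19]]); 
for yaw in [0,.023]:
  c,n=np.cos(yaw),np.sin(yaw)
  C=[[561+c*a-n*b,-19+n*a+c*b,8] for a,b in [(-60,-60),(-60,60),(115,60),(115,-60)]]
  print(yaw,'scene',proj('scene',C).round(1).tolist(),'top',proj('top',C).round(1).tolist())
h=cv2.cvtColor(gs,cv2.COLOR_BGR2HSV); m=np.zeros(h.shape[:2],np.uint8); m[185:250,180:285]=(h[185:250,180:285,1]<60)
c=max(cv2.findContours(m,0,1)[0],key=cv2.contourArea); hull=cv2.convexHull(c); print('scene hull',cv2.approxPolyDP(hull,3,True).reshape(-1,2).tolist())
E
```

```text
(561, -19) [[223.0, 174.2], [220.2, 141.1]] [[262.9, 202.8]]
(561, -22) [[221.8, 174.8], [219.0, 141.7]] [[264.6, 202.8]]
(565, -24) [[222.2, 176.0], [219.4, 142.8]] [[265.8, 200.5]]
needle scene [567.5610862  -23.33738534] [ 0.32  1.06 -0.38 -1.87  0.08  0.71]
164 [112, 113, 114, 113, 113, 116, 126, 113, 81, 104, 107, 106, 106, 106, 104, 104, 102, 98, 87, 123, 127, 126, 127, 128, 126, 122, 124, 125]
169 [105, 104, 108, 107, 108, 107, 102, 85, 72, 103, 105, 105, 104, 104, 105, 103, 101, 97, 86, 119, 122, 121, 122, 122, 122, 123, 120, 122]
174 [104, 104, 104, 103, 98, 92, 88, 73, 75, 104, 106, 105, 107, 106, 106, 103, 102, 94, 81, 102, 102, 104, 104, 103, 105, 104, 103, 102]
179 [105, 103, 107, 105, 105, 104, 94, 73, 70, 100, 106, 107, 105, 105, 105, 102, 102, 95, 71, 64, 61, 63, 63, 64, 64, 66, 66, 67]
184 [105, 104, 102, 103, 104, 104, 102, 100, 84, 101, 106, 106, 106, 105, 104, 105, 100, 95, 74, 84, 86, 83, 68, 65, 66, 63, 66, 64]
189 [104, 103, 104, 102, 103, 102, 104, 101, 86, 99, 106, 105, 105, 104, 104, 100, 101, 94, 83, 101, 103, 103, 104, 102, 102, 103, 102, 103]
194 [105, 10
[... 490 characters left out ...]
, 105, 101, 87, 77, 101, 104, 105, 105, 105, 106, 106, 103, 105]
214 [105, 105, 104, 102, 106, 107, 108, 108, 105, 104, 102, 98, 100, 96, 97, 97, 98, 103, 106, 103, 104, 104, 106, 104, 105, 104, 104, 104]
219 [105, 106, 106, 107, 106, 106, 107, 107, 108, 106, 106, 106, 108, 106, 106, 105, 100, 100, 99, 100, 92, 92, 92, 92, 91, 91, 91, 92]
0 scene [[188.9, 207.2], [230.3, 185.8], [280.4, 221.6], [237.3, 248.9]] top [[285.7, 246.2], [232.0, 245.0], [234.4, 168.9], [286.2, 170.2]]
0.023 scene [[188.7, 207.7], [229.5, 185.8], [280.8, 220.7], [238.8, 248.6]] top [[286.3, 245.6], [232.6, 245.6], [233.3, 169.5], [285.1, 169.6]]
scene hull [[279, 223], [237, 249], [191, 208], [229, 188], [255, 185]]
```

Calculated from both views, the needle axis sits at about (562.5, −20). The stand's arm overhangs it by about 16 mm towards the robot, so from above the gripper can only get near the needle from the side. I'll set the lens on the plate about 50 mm to the −y side, release it, then push it under the needle with the closed fingers, moving slightly downward as I push so it doesn't tip.

Request:
play_rows:
  steps:
    - [[0,-0.005,0,-8.5],[0,-0.015,0,-17],[0,-0.03,0,-25.5],[0,-0.045,0,-34],[0,-0.06,0,-42.5],[0,-0.073,0,-51],[0,-0.083,0,-59.5],[0,-0.088,0,-68],[0,-0.088,0,-76.5],[0,-0.088,0,-85]]

```text
t: 28.0
eef_pos: [430.0, -110.6, 195.7]
eef_rot: [-0.0, -0.678, 0.735, 0.0]
contact_force: [-0.3, -0.5, -2.8]
grip_width: 72.5
grip_force: 40.0
```

```bash
python3 -c "
from h import *
Rt,p=tool(); print(Rt.round(4),p); d=np.array([562.5,-115,196])-p; print(Rt.T@d)"
```

```text
[[-8.180e-02 -9.966e-01 -2.000e-04]
 [-9.966e-01  8.180e-02 -0.000e+00]
 [ 0.000e+00  2.000e-04 -1.000e+00]] [ 429.98186062 -110.55395069  195.74528491]
[  -6.41336995 -132.43746315   -0.27665737]
```

Request:
play_rows:
  steps:
    - [[-0.001,-0.01,0,-1],[-0.002,-0.03,0,-2],[-0.003,-0.053,0,-4],[-0.004,-0.077,0,-6],[-0.005,-0.1,0,-6],[-0.006,-0.117,0,-6],[-0.0065,-0.128,0,-6],[-0.0065,-0.1325,0,-6],[-0.0065,-0.1325,0,-6],[-0.0065,-0.1325,0,-6]]

```text
t: 29.0
eef_pos: [561.9, -115.4, 195.7]
eef_rot: [0.0, 0.713, -0.701, -0.0]
contact_force: [0.5, -0.1, -3.8]
grip_width: 72.4
grip_force: 40.0
```

```bash
python3 - <<'E'
from h import *
Rt,p=tool(); print(Rt.round(4)[:2],p)
for c in ['scene','wrist']:
  snap(c,c+'_11.png')
  for l in ['lens','lens_mouth','needle','stand']:
    zz={'lens':p[2]-82.6,'lens_mouth':p[2]-6.6,'needle':102,'stand':0}[l]
    print(c,l,[(np.round(d['xy'],1).tolist(),round(d['conf'],2),ray(c,d['xy'],zz).round(1).tolist()) for d in spotter.mark_of(l,c)[:3]])
d=np.array([562.5,-70.5,125])-p; print(Rt.T@d)
E
```

```text
[[ 1.670e-02 -9.999e-01 -1.000e-03]
 [-9.999e-01 -1.670e-02  1.000e-04]] [ 561.89177975 -115.37556582  195.66217388]
scene lens [([121.1, 227.0], 0.96, [581.3, -255.7, 113.1]), ([293.2, 152.2], 0.17, [612.3, 139.5, 113.1])]
scene lens_mouth [([113.7, 207.6], 0.94, [621.7, -267.8, 189.1]), ([178.3, 155.4], 0.75, [560.2, -114.2, 189.1])]
scene needle [([225.5, 178.0], 0.47, [575.5, -23.4, 102.0])]
scene stand [([226.0, 214.0], 0.94, [569.3, -25.6, 0.0]), ([238.7, 301.4], 0.73, [769.4, -152.2, 0.0])]
wrist lens [([363.9, 85.9], 0.8, [483.2, -207.3, 113.1]), ([249.9, 205.1], 0.71, [564.9, -115.4, 113.1])]
wrist lens_mouth [([257.5, 242.0], 0.84, [559.9, -116.5, 189.1]), ([385.2, 80.1], 0.77, [500.5, -201.0, 189.1]), ([252.2, 203.1], 0.33, [563.2, -138.6, 189.1])]
wrist needle []
wrist stand []
[-44.84863575  -1.4235218   70.66754994]
```

Request:
play_rows:
  steps:
    - [[-0.003,0,0.008,0],[-0.008,0,0.02,0],[-0.015,0,0.035,0],[-0.023,0,0.05,0],[-0.031,0,0.06,0],[-0.038,0,0.067,0],[-0.043,-0.001,0.071,0],[-0.045,-0.001,0.071,0],[-0.045,-0.001,0.071,0],[-0.045,-0.001,0.071,0]]

```text
t: 30.5
eef_pos: [563.3, -70.5, 125.5]
eef_rot: [-0.0, 0.713, -0.701, 0.0]
contact_force: [0.8, -0.6, -3.5]
grip_width: 71.8
grip_force: 40.0
```

Request:
play_rows:
  steps:
    - [[0,0,0.006,0],[0,0,0.012,0],[0,0,0.018,0],[0,0,0.023,0],[0,0,0.027,0],[0,0,0.03,0],[0,0,0.032,0],[0,0,0.033,0],[0,0,0.034,0],[0,0,0.0345,0]]

```text
t: 31.5
eef_pos: [562.9, -70.4, 90.4]
eef_rot: [-0.0, 0.713, -0.701, 0.0]
contact_force: [0.9, 0.6, -2.5]
grip_width: 71.8
grip_force: 40.0
```

Request:
play_rows:
  steps:
    - [[0,0,0.0005,0],[0,0,0.001,0],[0,0,0.001,0],[0,0,0.001,0],[0,0,0.001,0],[0,0,0.001,0],[0,0,0.001,0],[0,0,0.001,0],[0,0,0.001,0],[0,0,0.001,0]]
  grip_force: 10

```text
t: 32.5
eef_pos: [563.1, -70.4, 89.9]
eef_rot: [-0.0, 0.713, -0.701, 0.0]
contact_force: [-2.6, 1.8, 5.9]
grip_width: 73.8
grip_force: 10.0
```

Contact with the plate is felt. Releasing and backing off.

Request:
play_rows:
  steps:
    - [[0,0,-0.001,0],[0,0,-0.001,0],[0,0,-0.001,0],[0,0,-0.001,0],[0,0,-0.008,0],[0,0,-0.018,0],[0,0,-0.03,0],[0,0,-0.036,0],[0,0,-0.036,0],[0,0,-0.036,0]]
  fingers: 1

```text
t: 33.5
eef_pos: [562.7, -70.3, 125.6]
eef_rot: [-0.0, 0.713, -0.701, 0.0]
contact_force: [-0.4, 0.6, -0.1]
grip_width: 87.0
grip_force: 0.0
```

Request:
play_rows:
  steps:
    - [[0.02,0,0,0],[0.045,0,0,0],[0.065,0,0,0],[0.075,0,0,0],[0.08,0,0,0],[0.08,0,0,0],[0.08,0,0,0],[0.08,0,0,0],[0.08,0,0,0],[0.08,0,0,0]]
  fingers: 0

```text
t: 34.5
eef_pos: [564.3, -149.9, 125.4]
eef_rot: [-0.0, 0.713, -0.701, 0.0]
contact_force: [-0.9, -0.2, 0.5]
grip_width: 14.8
grip_force: 0.0
```

```bash
cat > fin.py <<'E'
from h import *
import sys
Rt,p=tool(); k=sys.argv[1]; o=r.get_obs(); print(o['t'],p,o['contact_force'],o['grip_width'])
for c in ['scene','wrist','top']:
  snap(c,f'{c}_{k}.png')
  for l,z in [('lens',8),('lens_mouth',84)]:
    print(c,l,[(np.round(d['xy'],1).tolist(),round(d['conf'],2),ray(c,d['xy'],z).round(1).tolist()) for d in spotter.mark_of(l,c)[:3]])
  print(c,'needle',[(np.round(d['xy'],1).tolist(),round(d['conf'],2)) for d in spotter.mark_of('needle',c)[:3]])
E
python3 fin.py 12
```

```text
34.5 [ 564.27980359 -149.9057      125.36575039] [-0.85058923 -0.16371291  0.523751  ] 14.790445044531317
scene lens [([209.2, 218.3], 0.55, [563.4, -67.0, 8.0])]
scene lens_mouth [([206.8, 192.9], 0.77, [570.4, -69.5, 84.0]), ([115.0, 207.8], 0.73, [487.0, -231.2, 84.0])]
scene needle [([224.1, 174.5], 0.53)]
wrist lens [([249.9, 271.5], 0.73, [565.9, -72.5, 8.0]), ([388.3, 118.0], 0.71, [448.9, -220.8, 8.0])]
wrist lens_mouth [([426.6, 117.9], 0.81, [459.7, -219.7, 84.0])]
wrist needle []
top lens [([347.5, 271.6], 0.95, [448.3, -216.4, 8.0]), ([280.0, 216.6], 0.56, [567.4, -65.6, 8.0])]
top lens_mouth [([283.1, 212.3], 0.95, [566.6, -66.1, 84.0]), ([355.5, 271.6], 0.59, [449.1, -213.6, 84.0])]
top needle []
```

The lens stands alone at about (563,−70) on the plate. Next I'll open the fingers a little to give two pushing points, lower them beside the rim and push towards +y while descending slightly.

Request:
play_rows:
  steps:
    - [[0,0,0.01,0],[0,0,0.022,0],[0,0,0.03,0],[0,0,0.033,0],[0,0,0.033,0],[-0.006,0,0.033,0],[-0.014,0,0.033,0],[-0.021,0,0.033,0],[-0.025,0,0.033,0],[-0.027,0,0.033,0]]
  fingers: 0.23

```text
t: 36.1
eef_pos: [563.9, -122.6, 92.6]
eef_rot: [-0.0, 0.714, -0.701, 0.0]
contact_force: [-0.1, 0.1, -0.8]
grip_width: 20.0
grip_force: 0.0
```

Request:
play_rows:
  steps:
    - [[-0.002,0,0.001,0],[-0.004,0,0.002,0],[-0.006,0,0.003,0],[-0.008,0,0.004,0],[-0.01,0,0.005,0],[-0.012,0,0.006,0],[-0.014,0,0.007,0],[-0.016,0,0.008,0],[-0.018,0,0.009,0],[-0.02,0,0.01,0]]

```text
t: 37.1
eef_pos: [563.2, -103.2, 82.1]
eef_rot: [0.0, 0.713, -0.701, -0.0]
contact_force: [0.7, -2.9, 0.5]
grip_width: 19.9
grip_force: 1.1
```

```bash
python3 fin.py 13
```

```text
37.1 [ 563.22215732 -103.18395203   82.08754781] [ 0.70305144 -2.91229809  0.52502621] 19.855973443099582
scene lens [([215.1, 218.8], 0.62, [573.4, -58.3, 8.0]), ([118.8, 225.1], 0.56, [449.2, -224.9, 8.0])]
scene lens_mouth [([113.1, 208.1], 0.92, [485.3, -234.4, 84.0]), ([210.9, 190.6], 0.72, [569.8, -58.7, 84.0])]
scene needle []
wrist lens [([251.7, 259.9], 0.93, [563.3, -59.6, 8.0])]
wrist lens_mouth [([486.3, 19.5], 0.77, [464.6, -212.8, 84.0])]
wrist needle []
top lens [([277.2, 217.6], 0.73, [565.0, -59.3, 8.0]), ([347.5, 272.9], 0.68, [445.5, -216.3, 8.0])]
top lens_mouth [([358.0, 272.2], 0.82, [448.0, -218.6, 84.0]), ([277.0, 214.3], 0.54, [562.1, -53.5, 84.0])]
top needle [([279.7, 213.0], 0.57), ([201.2, 138.0], 0.24)]
```

The lens moved upright to y ≈ −58, 45 mm ahead of the tool. Continuing to push.

Request:
play_rows:
  steps:
    - [[-0.002,0,0.0005,0],[-0.004,0,0.001,0],[-0.006,0,0.002,0],[-0.008,0,0.003,0],[-0.01,0,0.0035,0],[-0.012,0,0.004,0],[-0.014,0,0.0045,0],[-0.016,0,0.005,0],[-0.018,0,0.0055,0],[-0.02,0,0.006,0]]

```text
t: 38.7
eef_pos: [563.0, -83.2, 76.2]
eef_rot: [0.0, 0.713, -0.701, -0.0]
contact_force: [-0.3, -2.0, 2.1]
grip_width: 19.9
grip_force: 1.5
```

```bash
python3 fin.py 14
```

```text
38.7 [562.99704752 -83.18077749  76.22138929] [-0.30904033 -1.99717848  2.05648396] 19.934774688878452
scene lens [([121.3, 223.7], 0.88, [448.7, -218.9, 8.0]), ([218.6, 214.7], 0.58, [567.7, -44.5, 8.0])]
scene lens_mouth [([222.7, 186.7], 0.95, [575.6, -32.5, 84.0]), ([116.9, 209.7], 0.66, [495.0, -231.0, 84.0])]
scene needle []
wrist lens [([252.8, 266.6], 0.58, [562.3, -36.8, 8.0]), ([434.1, 10.5], 0.55, [449.0, -219.8, 8.0])]
wrist lens_mouth []
wrist needle []
top lens [([349.0, 272.2], 0.72, [447.1, -219.7, 8.0]), ([267.5, 218.6], 0.7, [562.2, -37.4, 8.0]), ([127.9, 244.0], 0.63, [498.0, 272.5, 8.0])]
top lens_mouth [([356.0, 272.3], 0.75, [447.7, -214.6, 84.0]), ([268.9, 211.2], 0.59, [568.2, -36.6, 84.0]), ([200.9, 140.4], 0.34, [717.7, 111.3, 84.0])]
top needle [([318.6, 132.7], 0.34)]
```

Request:
play_rows:
  steps:
    - [[-0.002,0,0.0005,0],[-0.004,0,0.001,0],[-0.006,0,0.0015,0],[-0.008,0,0.002,0],[-0.01,0,0.0025,0],[-0.0115,0,0.003,0],[-0.0125,0,0.0035,0],[-0.0135,0,0.004,0],[-0.0135,0,0.004,0],[-0.0135,0,0.004,0]]

```text
t: 40.3
eef_pos: [562.8, -69.7, 72.0]
eef_rot: [0.0, 0.713, -0.701, -0.0]
contact_force: [0.2, -1.2, 1.5]
grip_width: 20.1
grip_force: 1.0
```

```bash
python3 fin.py 15
```

```text
40.3 [562.79902534 -69.68626933  72.01120295] [ 0.20046395 -1.17719867  1.52980158] 20.07342103134461
scene lens [([120.7, 227.2], 0.69, [458.2, -224.8, 8.0])]
scene lens_mouth [([117.5, 209.7], 0.82, [495.8, -230.1, 84.0])]
scene needle []
wrist lens [([250.4, 268.8], 0.76, [563.9, -23.6, 8.0])]
wrist lens_mouth []
wrist needle []
top lens [([263.7, 220.0], 0.68, [558.8, -28.8, 8.0]), ([345.0, 272.2], 0.65, [446.9, -210.8, 8.0])]
top lens_mouth [([357.5, 273.6], 0.93, [445.2, -217.6, 84.0]), ([261.6, 211.0], 0.67, [568.2, -21.5, 84.0])]
top needle []
```

Request:
play_rows:
  steps:
    - [[0.005,0,0,0],[0.02,0,0,0],[0.045,0,0,0],[0.075,0,0,0],[0.105,0,-0.005,0],[0.135,0,-0.015,0],[0.165,0,-0.035,0],[0.19,0,-0.06,0],[0.2,0,-0.07,0],[0.2,0,-0.07,0]]

```text
t: 41.9
eef_pos: [566.5, -271.7, 143.6]
eef_rot: [-0.001, 0.712, -0.702, 0.001]
contact_force: [0.1, 1.1, -0.2]
grip_width: 19.9
grip_force: 0.0
```

```bash
cat > sil.py <<'E'
from h import *
from scipy.optimize import minimize
import sys
k=sys.argv[1]
a=np.linspace(0,2*np.pi,48,endpoint=False); C=np.c_[np.cos(a),np.sin(a)]
def sil(cam,x,y):
    m=np.zeros((384,512),np.uint8)
    for (z0,r0,z1,r1) in [(8,31,54,31),(54,23.5,84,38)]:
        P=np.vstack([np.c_[C*rr+[x,y],np.full(48,z)] for z,rr in((z0,r0),(z1,r1))])
        h=cv2.convexHull(proj(cam,P).astype(np.float32)); cv2.fillPoly(m,[np.round(h*16).astype(np.int32)],255,shift=4)
    return m
for cam,ref in [('scene','s0.png'),('top','t0.png')]:
    get=lambda f:cv2.imread('pics/'+f).astype(int)
    o,_=snap(cam,f'{cam}_{k}.png'); A=get(f'{cam}_{k}.png'); B=get(ref)
    x0,y0,x1,y1=(185,160,265,225) if cam=='scene' else (225,180,295,250)
    hs=cv2.cvtColor(A.astype(np.uint8),cv2.COLOR_BGR2HSV)
    d=(np.abs(A-B).max(2)>18).astype(np.uint8)*255
    # image-gradient edge score along the model silhouette
    g=cv2.cvtColor(A.astype(np.uint8),cv2.COLOR_BGR2GRAY); e=cv2.Canny(g,40,90); dt=cv2.distanceTransform(255-e,cv2.DIST_L2,5)
    def cost(p):
        m=sil(cam,*p); c=cv2.findContours(m,0,1)[0][0].reshape(-1,2); return np.minimum(dt[c[:,1],c[:,0]],4).mean()
    def cost2(p):
        m=sil(cam,*p); w=slice(y0,y1),slice(x0,x1)
        return (np.abs(cv2.GaussianBlur(m,(0,0),1).astype(float)-d)[w]).mean()
    for n,f in(('edge',cost),('diff',cost2)):
        G=[(f((x,y)),x,y) for x in range(550,578,2) for y in range(-40,-8,2)]; G.sort(); print(cam,n,[(round(c,2),x,y) for c,x,y in G[:5]])
E
python3 sil.py 16; python3 fin.py 17
```

```text
scene edge [(np.float32(1.0), 566, -28), (np.float32(1.02), 566, -30), (np.float32(1.06), 564, -28), (np.float32(1.1), 568, -30), (np.float32(1.11), 564, -30)]
scene diff [(np.float64(101.35), 556, -40), (np.float64(101.53), 550, -38), (np.float64(101.66), 552, -40), (np.float64(101.95), 554, -38), (np.float64(102.04), 560, -40)]
top edge [(np.float32(0.83), 566, -26), (np.float32(0.9), 564, -26), (np.float32(0.91), 564, -24), (np.float32(0.96), 566, -24), (np.float32(0.96), 568, -26)]
top diff [(np.float64(107.17), 550, -30), (np.float64(107.38), 550, -28), (np.float64(107.51), 550, -32), (np.float64(107.71), 550, -26), (np.float64(108.06), 550, -34)]
42.0 [ 565.32315899 -269.33661584  141.16866811] [-0.6581049   0.58880603 -0.94386129] 20.136896766655145
scene lens [([225.5, 208.4], 0.58, [560.8, -19.9, 8.0]), ([122.2, 226.7], 0.57, [459.0, -221.7, 8.0])]
scene lens_mouth [([225.1, 181.7], 0.9, [564.9, -17.8, 84.0]), ([114.3, 208.1], 0.65, [486.9, -232.6, 84.0])]
scene needle [([221.4, 174.8], 0.52)]
wrist lens []
wrist lens_mouth []
wrist needle []
top lens [([261.4, 216.7], 0.64, [566.2, -23.5, 8.0]), ([280.9, 143.1], 0.48, [741.2, -66.1, 8.0])]
top lens_mouth [([260.8, 214.0], 0.71, [561.9, -19.9, 84.0]), ([101.3, 254.4], 0.56, [472.1, 300.7, 84.0])]
top needle []
```

Measured in the same pictures, the lens still sits about 6 mm short of the needle in y. I'll nudge it about 4 mm more with the fingers fully closed, which gives a little more reach, and watch the force near the stand's arm.

Request:
play_rows:
  steps:
    - [[-0.01,0,0.01,0],[-0.035,0,0.025,0],[-0.065,0,0.037,0],[-0.095,0,0.045,0],[-0.125,0,0.047,0],[-0.15,0,0.047,0],[-0.17,0,0.047,0],[-0.182,0,0.047,0],[-0.188,0,0.047,0],[-0.19,0,0.047,0]]
  fingers: 0

```text
t: 43.6
eef_pos: [562.9, -79.5, 95.1]
eef_rot: [0.0, 0.713, -0.701, -0.0]
contact_force: [0.0, 1.0, -0.1]
grip_width: 0.2
grip_force: 0.0
```

Request:
play_rows:
  steps:
    - [[-0.002,0,0,0],[-0.004,0,0.001,0],[-0.006,0,0.002,0],[-0.007,0,0.003,0],[-0.008,0,0.004,0],[-0.009,0,0.005,0],[-0.01,0,0.006,0],[-0.011,0,0.007,0],[-0.012,0,0.008,0],[-0.012,0,0.008,0]]

```text
t: 44.6
eef_pos: [562.8, -67.8, 87.2]
eef_rot: [0.0, 0.713, -0.701, -0.0]
contact_force: [0.5, -1.2, 1.1]
grip_width: 0.4
grip_force: 0.9
```

Request:
play_rows:
  steps:
    - [[-0.0004,0,0.0004,0],[-0.0008,0,0.0008,0],[-0.0012,0,0.0012,0],[-0.0016,0,0.0016,0],[-0.002,0,0.002,0],[-0.0022,0,0.0024,0],[-0.0022,0,0.0024,0],[-0.0022,0,0.0024,0],[-0.0022,0,0.0024,0],[-0.0022,0,0.0024,0]]

```text
t: 45.6
eef_pos: [563.1, -66.1, 85.7]
eef_rot: [-0.0, 0.713, -0.701, 0.001]
contact_force: [-1.1, -3.5, 6.4]
grip_width: 0.6
grip_force: 3.9
```

Request:
play_rows:
  steps:
    - [[0.005,0,0,0],[0.02,0,0,0],[0.045,0,0,0],[0.075,0,0,0],[0.105,0,-0.005,0],[0.135,0,-0.015,0],[0.165,0,-0.035,0],[0.19,0,-0.06,0],[0.2,0,-0.07,0],[0.2,0,-0.07,0]]

```text
t: 46.6
eef_pos: [566.6, -267.1, 155.8]
eef_rot: [-0.001, 0.712, -0.702, 0.001]
contact_force: [0.1, -0.2, -0.8]
grip_width: 0.3
grip_force: 0.0
```

```bash
python3 sil.py 18; python3 - <<'E'
from h import *
for uv in [(222.9,175.3),(222.9,174.5)]: print('needle tip scene',ray('scene',uv,102).round(1))
# dark needle columns in present scene picture and lens silhouette extent at band rows
g=cv2.cvtColor(cv2.imread('pics/scene_18.png'),cv2.COLOR_BGR2GRAY)
for v in range(150,206,5): print(v,g[v,196:252:2].tolist())
for p in [(562.5,-20),(563,-24),(564,-26)]:
    print(p,'rim L/R cols', [proj('scene',[[p[0]+38*np.cos(a),p[1]+38*np.sin(a),84] for a in np.linspace(0,6.28,60)])[:,0].__getattribute__(f)().round(1) for f in('min','max')],[proj('scene',[[p[0]+31*np.cos(a),p[1]+31*np.sin(a),30] for a in np.linspace(0,6.28,60)])[:,0].__getattribute__(f)().round(1) for f in('min','max')])
E
```

```text
scene edge [(np.float32(0.97), 566, -22), (np.float32(1.03), 564, -22), (np.float32(1.05), 566, -24), (np.float32(1.08), 564, -24), (np.float32(1.08), 568, -24)]
scene diff [(np.float64(102.61), 556, -40), (np.float64(103.03), 550, -38), (np.float64(103.04), 560, -38), (np.float64(103.12), 560, -40), (np.float64(103.13), 558, -36)]
top edge [(np.float32(0.57), 566, -20), (np.float32(0.61), 564, -18), (np.float32(0.64), 566, -18), (np.float32(0.65), 564, -20), (np.float32(0.67), 562, -18)]
top diff [(np.float64(109.91), 550, -26), (np.float64(109.99), 550, -28), (np.float64(110.04), 550, -30), (np.float64(110.12), 550, -24), (np.float64(110.3), 550, -22)]
needle tip scene [564.  -21.5 102. ]
needle tip scene [561.7 -19.7 102. ]
150 [164, 161, 161, 160, 159, 156, 154, 151, 152, 152, 154, 152, 107, 118, 157, 158, 161, 164, 164, 162, 166, 168, 172, 173, 119, 45, 44, 46]
155 [158, 152, 152, 153, 154, 152, 153, 159, 164, 167, 169, 166, 145, 107, 162, 165, 169, 172, 170, 174, 177, 181, 177, 176, 173, 159, 75, 77]
160 [154, 161, 168, 172, 170, 169, 167, 163, 163, 162, 162, 162, 142, 92, 156,
[... 910 characters left out ...]
95 [155, 158, 157, 161, 166, 164, 163, 159, 104, 86, 68, 70, 70, 71, 72, 71, 69, 70, 68, 89, 151, 141, 126, 140, 158, 160, 128, 75]
200 [165, 168, 167, 164, 150, 135, 131, 131, 90, 89, 97, 80, 85, 84, 79, 73, 78, 77, 82, 100, 92, 97, 124, 128, 128, 127, 118, 82]
205 [138, 128, 129, 131, 125, 103, 96, 101, 86, 84, 87, 78, 80, 81, 79, 78, 79, 82, 78, 79, 89, 100, 107, 110, 110, 114, 104, 83]
(562.5, -20) rim L/R cols [np.float64(205.8), np.float64(241.4)] [np.float64(211.3), np.float64(239.2)]
(563, -24) rim L/R cols [np.float64(204.4), np.float64(240.1)] [np.float64(210.0), np.float64(237.9)]
(564, -26) rim L/R cols [np.float64(203.9), np.float64(239.7)] [np.float64(209.5), np.float64(237.5)]
```

The lens silhouette fits at (565,−20), within about 3 mm of the needle axis. The robot is clear and the feet are in the tray, so I'm handing in.

```bash
python3 -c "
from h import *
print([(np.round(d['xy']),round(d['conf'],2),ray('top',d['xy'],10).round(0)) for d in spotter.mark_of('foot_a','top')])
print(order.finish_job())"
```

```text
[(array([200., 139.]), 0.63, array([747., 124.,  10.])), (array([119., 246.]), 0.58, array([493., 290.,  10.])), (array([103., 239.]), 0.49, array([508., 328.,  10.])), (array([102., 255.]), 0.47, array([472., 327.,  10.]))]
the job is handed in; nothing more can be done
None
```

The job is handed in, but no verdict came back: by my measurements all three feet are in the tray and the lens stands released on the base plate, within about 3 mm of the needle; it slipped from the gripper while I was lifting it back up from the tipping, landed upright in the tray, and I picked it up again.

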